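Step the inlaid panel under the pointer and start the lock screw

TASK

Slide the panel carrier by its black post so that the red dot stops right under the pointer for about a second, then move on so that the blue square stops there, and leave it there. Then start the green lock screw by its wooden crank knob: turn it backward (counter-clockwise) until the spindle drops into its thread, stop there, and turn it forward (clockwise) one full turn. Do not tighten it further: finish still gripping the crank knob, holding the screw started, and leave the loose things on the bench alone.

Things in the scene. Friction and masses are not known exactly. Their poses are not given: they have to be found in the camera images.
- pointer_tip (a point): lower end of the vertical brass needle of the fixed steel pointer, about 4 mm above the panel. The pointer's bar (6 mm wide, top 91 mm above the bench) runs from here 95 mm to the bed's far side, to a post 14 mm thick
- mark_red (a point): centre of the red round dot, 12 mm across, on top of the light wooden panel on the carrier
- mark_blue (a point): centre of the blue square, 12 mm wide, on top of the same panel
- carrier_post (a point): middle of the black upright grip post near the robot's edge of the carrier: a cylinder 24 mm in diameter whose gripping length reaches 24 mm above and below this point (top 110 mm above the bench); panel top 62 mm, carrier edge 54 mm above the bench. Site axes: x and y are the directions of the two slides. The carrier (160 x 150 mm) only slides, it cannot turn; each slide resists with about 2 N and stays where it is left
- saddle (a joint): left-right slide of the carrier, m, -0.05 to 0.05, grows to the bed's left (point carrier_post's y)
- carrier (a joint): fore-aft slide of the carrier, m, -0.05 to 0.05, grows away from the robot (point carrier_post's x)
- wheel_centre (a point): centre of the green crank wheel of the lock screw, on its upright turning axis, at the height of the rim (116 mm above the bench). The wheel is 142 mm across with a rim 12 mm thick; it turns level and does not rise or sink
- knob_centre (a point): middle of the upright light wooden crank knob: a cylinder 24 mm in diameter, 50 mm tall, standing on the rim 65 mm from the wheel's axis, its middle 151 mm and its top 176 mm above the bench. It spins freely on its pin, so a gripper may hold it and carry it round the circle without turning itself
- crank_knob: the same crank knob; origin at the centre of its underside
- spindle_top (a point): top centre of the red-capped steel spindle (29 mm in diameter) that turns with the wheel and slides freely up and down through its hub; its weight presses it down on the thread. At the most 24 mm above the hub's top, which is at 124 mm above the bench; lower than the knob's top
- wheel (a joint): turn of the crank wheel, rad, grows forward (clockwise seen from above). 0 is where the thread begins; at the start it stands 0.8 to 2.6 forward of that, resting on top of the thread. About 0.06 N m of friction
- spindle (a joint): how far the spindle has sunk, m; the thread's pitch is 10 mm, right-handed. Turned backward from the start it rises slowly to 0; at the beginning of the thread (wheel about 0.05 to -0.2) it drops at once by 10 mm, to about 0.010; turned forward one turn from there it sinks to about 0.020. Turned forward without the drop it sinks too, but one pitch higher. It ends at 0.026
- bed_cube: bystander: inlaid wooden cube, 26 mm, loose on the wooden bed (300 x 480 x 18 mm) between carrier and lock screw; origin at the centre of its underside
- puzzle_box: bystander: inlaid wooden box 120 x 85 x 60 mm; origin at the centre of its underside
- small_box: bystander: dark wooden box 70 x 50 x 40 mm; origin at the centre of its underside
- glue_jar: bystander: white jar with a yellow cap, 64 mm across, 85 mm tall; origin at the centre of its underside
- glue_brush: bystander: brush lying on the bench; origin on its underside
- coaster: bystander: eight-sided inlaid wooden coaster, 110 mm across, 12 mm thick; origin at the centre of its underside
- wood_plane: bystander: small wooden hand plane, 180 x 55 mm, up to about 85 mm tall; origin at the centre of its underside

How it is judged:
By the outcome, as a careful person would: the job done as asked, in the order asked, and still so for the second after the job is handed in, while the arm keeps its last pose, push and grip.
It also fails if it takes over 64 s, if anything falls off the work surface, if the arm or the gripper's body presses on something with over 40 N, if the wrist force passes 120 N, or if a joint passes its speed limit or range.

ROBOT

A 6-joint arm with a two-finger parallel gripper is mounted at the origin on the work surface. World frame = base frame: x ahead of the robot, y to its left, z up, the work surface at z = 0. Lengths are in m, angles in rad, forces in N, time in s.
With the tool pointing down it reaches from about 0.225 to 0.875 m from the base axis. Payload 3.4 kg.
Tool frame: the origin (TCP) lies midway between the tips of the shut fingers; the grasp point (between the pads) lies 19 mm behind it (pinch_z is the distance from the TCP to the grasp point, in m); z points along the fingers, y is the line along which they close (so a half turn about z gives the same grasp; the last joint's range is limited). The gripper opens to 85 mm and grips with 20 to 120 N. Pads are 22 mm wide; open, the fingers measure 114 mm over their backs; the gripper's body (76 mm by 85 mm) begins 54 mm behind the grasp point. The pads swing forward as they close: fully open they stand 13 mm farther back than shut.
Start: joints at [1.221, 0.276, 1.505, -0, 1.361, -0.121], TCP at [0.13, 0.56, 0.231] pointing down, gripper open.
Joint ranges: [-2.89, 2.89], [-0.75, 2.08], [0.22, 2.7], [-1.18, 4.32], [0.11, 2.71], [-2.7, 2.7]. Speed limits (rad/s): [2.57, 2.57, 3.14, 3.14, 3.14, 3.14].

INTERFACE

Orientations are given as a unit quaternion [w, x, y, z].
In Python, from rig import get_state, get_image, sign_off, pinch_z gives the robot as it stands.
- The arm moves only by the tool send_rows, never from a script. Its argument "steps" is one flat list of numbers, 5 for each row, row after row: the gripper's target within -1 to 1 (fully open at 1, half-way at 0, shut at -1), then the shift along the tool's x, y, z in cm, then the turn about the tool's z in degrees. In form: [gripper, x, y, z, roll, gripper, x, y, z, roll, ...]. A call has 1 to 12 rows; each row shifts and turns the commanded pose from where the row before left it, along the tool's axes as they then stand; what a row does not reach is not made up. A row lasts 1/10 s, in which the tool goes at most 50 mm and 8.59 degrees, less where a joint would pass 70% of its speed; a pose out of reach is approached as far as the arm can. A call is refused whole if a number of a shift passes 5 or a number of a turn 8.59, either way. A call with a gripper value outside its range is refused whole. The fingers move at their own pace and stop on an object; "newtons" is the grip in N (left out, the last holds). Time passes only in rows, so rows that do not move let the fingers close. It gives the time, the measured TCP pose, the force, the opening and the grip force at its end, in the units of the state.
- get_state(): the state, without advancing time (a new reading comes with each control period).
- get_image(name): name is "scene" or "side" or "wrist"; returns a dict with "color" (480x640x3 uint8, red, green, blue), "mtx" (3x3 intrinsics, pixels), "T" (4x4, takes a point from camera to world coordinates); the wrist camera has in their place "mount" (4x4, takes a point from camera to tool coordinates, whose origin is the TCP and whose axes are the flange's). Camera axes: x right, y down, z forward; pixel columns grow to the right and rows downward; lengths in m; the calibration is good to about 2 mm. A picture is of the moment at which its call begins: read the wrist's pose just before it. There is no depth.
- sign_off(): hands the job in; it is judged then, once.
The state is a dict: "clock": time; "qpos": joint angles; "qd": joint speeds; "effort": joint torques, N m; "position": TCP position; "ee_rot": TCP orientation; "contact_force": force on the tool from outside, world axes, zero at the start; "moment": the same for the moment, N m; "width": finger opening in m; "gripper_force": force on a finger pad.
Only numpy, scipy, OpenCV 4.12 (cv2) and the standard library are available. Lean on these libraries where they do the work, as an engineer would, in place of code of your own. Each camera call takes 0.05 s, during which the arm holds its last target. There are 200 camera calls.

## Working session

There is one attempt and no reset: what is moved stays moved. The work goes in short steps, Python scripts to look and compute and a tool call to move; the robot and the scene stay as the last step left them, time stands still between calls to the robot, and variables do not carry over. Pictures are saved under pics/ and viewed, at most 10 in all, crops included, and the job is handed in when it is done.

Besides the shell and the picture viewer there is one more tool, called after "Request:" as name(argument=value, ...) on one line, values as JSON. send_rows: Moves the arm, as the interface text tells. Its arguments: {"type":"object","properties":{"steps":{"type":"array"},"newtons":{"type":"number"}},"required":["steps"]}

```bash
mkdir -p pics; ls; python3 - <<'E'
from rig import *
import cv2
s=get_state();print(s, pinch_z)
for n in ("scene","side"):
    d=get_image(n);cv2.imwrite(f"pics/{n}0.png",d["color"][:,:,::-1]);print(n,d["mtx"].tolist(),d["T"].round(4).tolist())
E
```

```text
pics
{'clock': 0.0, 'qpos': array([ 1.22101799e+00,  2.76594705e-01,  1.50611464e+00, -1.86003395e-05,
        1.36069860e+00, -1.21006011e-01]), 'qd': array([ 0.00113212,  0.0020581 , -0.0001885 , -0.00235241,  0.00033726,
       -0.00089878]), 'effort': array([ 4.34817230e-04, -4.16778123e+01, -2.45808452e+01,  2.92765990e-04,
        1.09553779e-02,  7.11799899e-07]), 'position': array([0.13023539, 0.5595234 , 0.23044724]), 'ee_rot': array([-2.02842104e-04,  1.14134902e-01,  9.93464846e-01, -8.84736976e-04]), 'contact_force': array([-0.10570806,  0.5253365 ,  0.27709875]), 'moment': array([-0.00713757,  0.03507706,  0.00267089]), 'gripper_force': 0.0, 'width': 0.0857779787144288} 0.0187
scene [[591.5092553578468, 0.0, 309.65301897022505], [0.0, 591.5092553578468, 232.06093154185476], [0.0, 0.0, 1.0]] [[0.8879, 0.3904, -0.2435, 0.8099], [0.4601, -0.7588, 0.461, -0.6249], [-0.0047, -0.5213, -0.8533, 1.2909], [0.0, 0.0, 0.0, 1.0]]
side [[534.5849757513283, 0.0, 320.42155414976673], [0.0, 534.5849757513283, 252.22068375590274], [0.0, 0.0, 1.0]] [[0.9791, -0.147, 0.1407, 0.3087], [-0.2033, -0.6761, 0.7082, -0.9787], [-0.0089, -0.722, -0.6918, 1.0748], [0.0, 0.0, 0.0, 1.0]]
```

View pics/scene0.png

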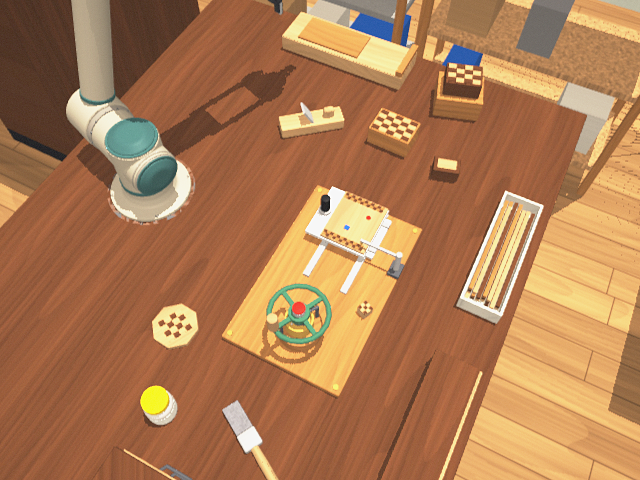

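View pics/side0.png

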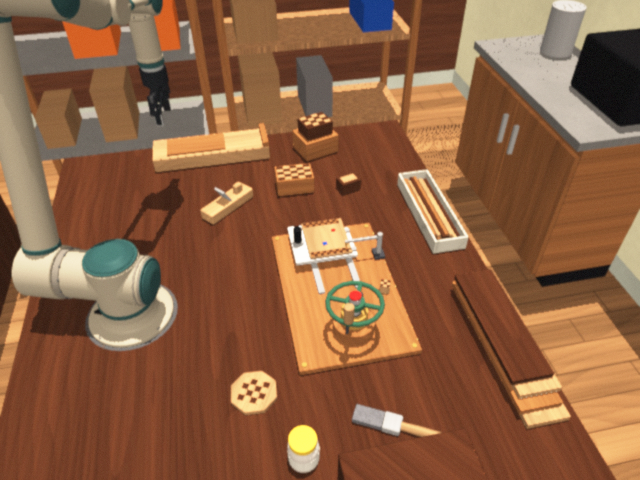

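The scene view shows the post at about (325,203), red dot (368,218), blue square (347,228) and needle near (362,243). The wheel is at about (298,313) and the knob near (272,318). The side view shows the same layout, with the post at (297,235) and the knob at (348,315).

```bash
cat > h.py <<'E'
import numpy as np, cv2
from rig import *
def grab(n):
    s=get_state(); d=get_image(n)
    if n=="wrist":
        w,x,y,z=s["ee_rot"]; from scipy.spatial.transform import Rotation as R
        M=np.eye(4); M[:3,:3]=R.from_quat([x,y,z,w]).as_matrix(); M[:3,3]=s["position"]; d["T"]=M@d["mount"]
    return d
def cast(d,uv,z):
    r=d["T"][:3,:3]@np.linalg.solve(d["mtx"],[uv[0],uv[1],1.]); o=d["T"][:3,3]
    return o+r*(z-o[2])/r[2]
def proj(d,p):
    c=np.linalg.inv(d["T"])@np.r_[p,1]; q=d["mtx"]@c[:3]; return q[:2]/q[2]
def tri(d1,u1,d2,u2):
    A=[];b=[]
    for d,u in((d1,u1),(d2,u2)):
        r=d["T"][:3,:3]@np.linalg.solve(d["mtx"],[u[0],u[1],1.]); r/=np.linalg.norm(r)
        P=np.eye(3)-np.outer(r,r); A.append(P); b.append(P@d["T"][:3,3])
    return np.linalg.lstsq(np.vstack(A),np.hstack(b),rcond=None)[0]
def blobs(d,lo,hi,roi,amin=6):
    h=cv2.cvtColor(d["color"],cv2.COLOR_RGB2HSV); m=cv2.inRange(h,np.array(lo),np.array(hi))
    k=np.zeros_like(m); x0,y0,x1,y1=roi; k[y0:y1,x0:x1]=m[y0:y1,x0:x1]
    n,l,st,c=cv2.connectedComponentsWithStats(k)
    return sorted([(int(st[i,4]),c[i].round(2).tolist(),st[i,:4].tolist()) for i in range(1,n) if st[i,4]>=amin],reverse=True)
def crop(d,roi,f,name):
    x0,y0,x1,y1=roi; cv2.imwrite("pics/"+name,cv2.resize(d["color"][y0:y1,x0:x1,::-1],None,fx=f,fy=f,interpolation=cv2.INTER_CUBIC))
E
python3 - <<'E'
from h import *
a=grab("scene"); b=grab("side")
R={"a":(a,(300,180,420,280)),"b":(b,(285,212,400,275))}
for k,(d,roi) in R.items():
    for nm,lo,hi,z in (("red",(0,150,120),(6,255,255),.062),("blue",(105,130,60),(130,255,255),.062),("black",(0,0,0),(180,255,45),.110)):
        for bl in blobs(d,lo,hi,roi)[:3]: print(k,nm,bl,cast(d,bl[1],z).round(4))
for k,d,roi in (("a",a,(255,275,345,355)),("b",b,(315,270,395,335))):
    g=blobs(d,(65,100,40),(90,255,200),roi)
    print(k,"green",g[:2]);
    h=cv2.cvtColor(d["color"],cv2.COLOR_RGB2HSV); m=cv2.inRange(h,np.array((65,100,40)),np.array((90,255,200)))
    x0,y0,x1,y1=roi; k2=np.zeros_like(m);k2[y0:y1,x0:x1]=m[y0:y1,x0:x1]
    pts=cv2.findNonZero(k2); hull=cv2.convexHull(pts)[:,0]; 
    P=np.array([cast(d,p,.116)[:2] for p in hull.astype(float)]); print(cv2.minEnclosingCircle(P.astype(np.float32)))
    for bl in blobs(d,(0,180,120),(6,255,255),roi)[:2]: print("cap",bl,cast(d,bl[1],.14).round(4))
ca=cv2.resize(a["color"][180:345,255:420],None,fx=3.6,fy=3.6,interpolation=cv2.INTER_CUBIC)
cv2.imwrite("pics/ca.png",ca[:,:,::-1])
E
```

```text
a red (10, [368.2, 217.1], [367, 216, 4, 3]) [0.568  0.1437 0.062 ]
a blue (14, [346.5, 227.0], [345, 225, 4, 5]) [0.5327 0.0932 0.062 ]
a black (69, [325.42, 205.58], [322, 200, 8, 11]) [0.4723 0.0967 0.11  ]
b black (74, [297.08, 234.57], [295, 227, 6, 15]) [0.4573 0.0899 0.11  ]
a green [(930, [301.65, 313.0], [267, 284, 64, 60])]
((0.5470383763313293, -0.1808479279279709), 0.0691402480006218)
cap (122, [298.21, 307.69], [292, 302, 13, 12]) [ 0.5462 -0.1806  0.14  ]
b green [(369, [355.74, 302.39], [327, 282, 56, 44])]
((0.5484000444412231, -0.1821093112230301), 0.06763146817684174)
cap (86, [354.97, 295.05], [350, 291, 11, 9]) [ 0.5482 -0.1801  0.14  ]
```

View pics/ca.png

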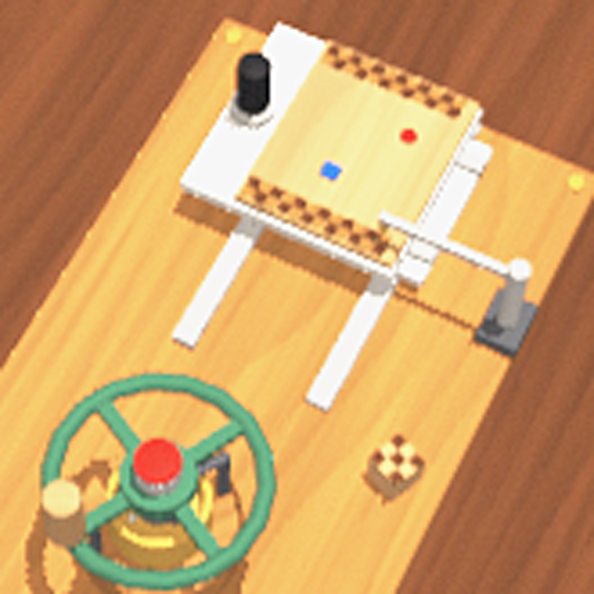

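The crop shows the bar's needle end at about (361.4,240.6) and the pointer post at (399.2,254.4) in full pixels. The knob's top is at (271.9,318.1).

```bash
python3 - <<'E'
from h import *
a=grab("scene"); b=grab("side")
e=cast(a,(361.6,240.8),.091);p=cast(a,(399.2,254.4),.091);print("bar end",e,"post",p,np.linalg.norm(p-e),np.degrees(np.arctan2(*(p-e)[1::-1])))
c=lambda x,y:cast(a,(255+x/3.6,180+y/3.6),.018)
# bed corners in crop near / rail edges
q=[c(228,18),c(592,178)];print("bed far-left edge",q, np.degrees(np.arctan2(*(q[1]-q[0])[1::-1])),np.linalg.norm(q[1]-q[0]))
print("post",cast(a,(325.4,205.6),.086),cast(b,(297.1,234.6),.086))
print("knob",cast(a,(271.9,317.8),.176))
r=blobs(b,(0,110,110),(8,255,255),(300,215,345,255),2);bl=blobs(b,(100,90,60),(130,255,255),(300,215,345,260),2);print(r,bl)
for x in r[:1]+bl[:1]:print(cast(b,x[1],.062))
w=grab("wrist");print(w["mount"].round(4).tolist(),w["mtx"].tolist())
E
```

```text
bar end [0.58739238 0.0579475  0.091     ] post [0.68035777 0.06454943 0.091     ] 0.09319952058938004 4.062040147944242
bed far-left edge [array([0.39989694, 0.20313985, 0.018     ]), array([0.68974925, 0.19660156, 0.018     ])] -1.292218650989364 0.2899260439341114
post [0.46544466 0.11133091 0.086     ] [0.46106399 0.11631543 0.086     ]
knob [ 0.51746482 -0.23867252  0.176     ]
[(6, [333.0, 229.5], [332, 229, 3, 2])] [(6, [324.17, 242.83], [323, 242, 3, 3])]
[0.56908089 0.14252684 0.062     ]
[0.53265782 0.0929203  0.062     ]
[[-0.0011, -0.9447, -0.3279, 0.085], [1.0, -0.0012, 0.0003, 0.0004], [-0.0007, -0.3279, 0.9447, -0.1442], [0.0, 0.0, 0.0, 1.0]] [[365.91239688007477, 0.0, 321.37136479637303], [0.0, 365.91239688007477, 234.0550192456097], [0.0, 0.0, 1.0]]
```

Request:
send_rows(steps=[1,0,0,0,-6.55,1,0,0,0,-6.55,1,-2.9,-4,0,0,1,-2.9,-4,0,0,1,-2.9,-4,0,0,1,-2.9,-4,0,0,1,-2.9,-4,0,0,1,-2.9,-4,0,0,1,-2.9,-4,0,0,1,-2.9,-4,0,0,1,-2.9,-4,0,0,1,-2.9,-4,0,0])

```text
clock: 1.55
position: [0.4212, 0.1582, 0.2317]
ee_rot: [0.001, 0.0, 1.0, 0.0]
contact_force: [-0.3, -0.1, -0.2]
width: 0.0853
gripper_force: 0.0
```

Request:
send_rows(steps=[1,0,-3,0,0,1,0,-3,0,0,1,0,0,0,0,1,0,0,0,0])

```text
clock: 1.95
position: [0.4204, 0.0997, 0.2314]
ee_rot: [0.0, 0.001, 1.0, 0.0]
contact_force: [0.0, -0.0, 0.5]
width: 0.0854
gripper_force: 0.0
```

```bash
python3 - <<'E'
from h import *
w=grab("wrist"); s=get_state();print(s["position"],s["ee_rot"],s["clock"])
cv2.imwrite("pics/w1.png",w["color"][:,:,::-1])
for nm,lo,hi,z in (("red",(0,150,120),(6,255,255),.062),("blue",(105,130,60),(130,255,255),.062),("black",(0,0,0),(180,255,45),.110)):
    for bl in blobs(w,lo,hi,(100,0,540,480),30)[:3]: print(nm,bl,cast(w,bl[1],z).round(4))
E
```

```text
[0.42038419 0.10037367 0.23139766] [1.49876365e-04 3.73039309e-04 9.99999820e-01 4.45177768e-04] 2.0
red (76, [363.37, 350.7], [359, 346, 10, 10]) [0.5706 0.1429 0.062 ]
blue (115, [313.45, 320.5], [308, 316, 12, 10]) [0.5349 0.0923 0.062 ]
black (34104, [318.86, 423.96], [100, 308, 440, 172]) [0.6162 0.0974 0.11  ]
black (734, [340.94, 262.98], [329, 243, 29, 43]) [0.452  0.1158 0.11  ]
```

View pics/w1.png

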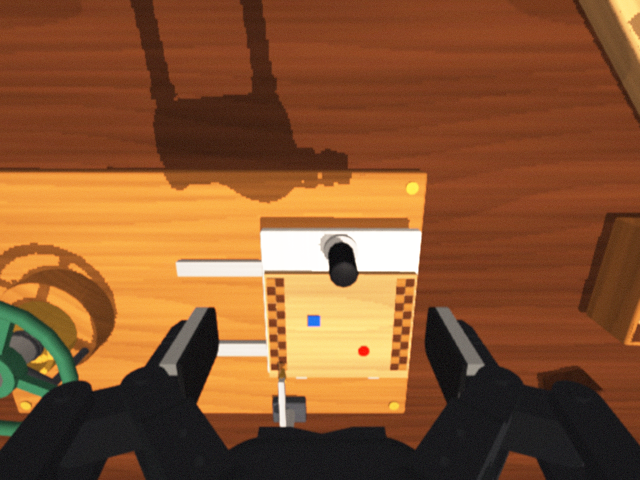

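The wrist view has forward pointing down. The post top is at (343,270), blue at (313,320), red at (363,351), and the pointer bar's end is near (281,375) with the needle there.

```bash
python3 - <<'E'
from h import *
w=grab("wrist"); crop(w,(255,350,315,410),10,"w1c.png")
m=blobs(w,(0,0,0),(180,255,45),(325,235,365,290),30)[0];print(m)
# white carrier corners near edge
h=cv2.cvtColor(w["color"],cv2.COLOR_RGB2HSV)
for x in (270,290,390,410):
    col=h[215:260,x,:]; y=215+np.argmax((col[:,1]<60)&(col[:,2]>150)); print(x,y,cast(w,(x,y),.054).round(4))
for u in (339,343,347): print(cast(w,(343,273),.11).round(4)); break
E
```

```text
(742, [340.19, 262.92], [328, 243, 29, 43])
270 229 [0.4422 0.0536 0.054 ]
290 229 [0.4422 0.0721 0.054 ]
390 229 [0.4424 0.1647 0.054 ]
410 229 [0.4425 0.1832 0.054 ]
[0.4607 0.1183 0.11  ]
```

View pics/w1c.png

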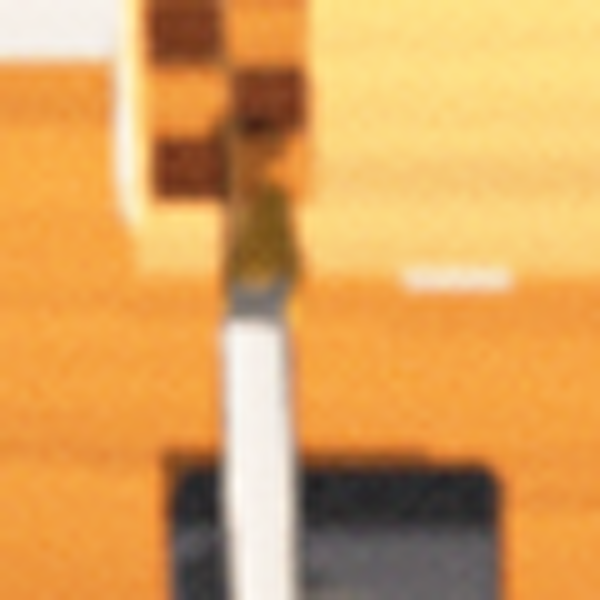

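The crop shows the brass needle tip at about (268,190), which is full pixel (281.8,369.0). The bar's end face is near (280.8,382).

```bash
python3 - <<'E'
from h import *
w=grab("wrist")
t=cast(w,(281.8,369),.066);e=cast(w,(280.9,381.8),.091);print("tip",t,"bar end",e)
print("needle top at bar, proj",proj(w,np.r_[t[:2],.085]), proj(w,t))
a=grab("scene");b=grab("side");print(proj(a,t),proj(a,np.r_[t[:2],.091]),proj(b,t))
for n,p in(("red",(363.4,350.7)),("blue",(313.45,320.5))):print(n,(t-cast(w,p,.062)).round(4))
E
```

```text
tip [0.58971198 0.06073489 0.066     ] bar end [0.58405434 0.06259826 0.091     ]
needle top at bar, proj [279.84143348 382.14581722] [281.8 369. ]
[362.2369781  245.60669347] [362.99157229 240.28216495] [346.8397684  246.52287909]
red [ 0.0192 -0.0835  0.004 ]
blue [ 0.0549 -0.0329  0.004 ]
```

Request:
send_rows(steps=[1,-1.4,0.6,1,0,1,-1.4,0.6,3,0,1,-1.3,0.5,4,0,1,0,0,3.5,0,1,0,0,2.5,0,1,0,0,1.9,0,1,0,0,0,0], newtons=50)

```text
clock: 2.9
position: [0.4591, 0.1176, 0.0699]
ee_rot: [-0.003, -0.001, 1.0, -0.0]
contact_force: [-0.7, 0.7, 0.4]
width: 0.0855
gripper_force: 0.0
```

Request:
send_rows(steps=[-1,0,0,0,0,-1,0,0,0,0,-1,0,0,0,0,-1,0,0,0,0,-1,0,0,0,0,-1,0,0,0,0,-1,0,0,0,0,-1,0,0,0,0])

```text
clock: 3.7
position: [0.4619, 0.1171, 0.0733]
ee_rot: [0.001, 0.0, 1.0, 0.0]
contact_force: [-0.4, 0.3, 6.1]
width: 0.023
gripper_force: 48.7
```

```bash
cat > m.py <<'E'
from h import *
s=get_state();print(s["clock"],s["position"].round(4),s["contact_force"].round(1),s["width"],s["gripper_force"])
for n in ("scene","side","wrist"):
    d=grab(n)
    for nm,lo,hi in (("red",(0,120,110),(8,255,255)),("blue",(100,110,60),(130,255,255))):
        roi={"scene":(300,190,420,285),"side":(290,212,375,275),"wrist":(150,150,480,480)}[n]
        for bl in blobs(d,lo,hi,roi,4)[:2]: print(n,nm,bl[0],bl[1],cast(d,bl[1],.062).round(4))
E
python3 m.py
```

```text
3.7 [0.4619 0.1171 0.0733] [-0.4  0.3  6.1] 0.023023966060385613 48.71597707271576
scene red 14 [368.0, 217.43] [0.5679 0.1426 0.062 ]
scene blue 15 [346.67, 227.0] [0.5331 0.0934 0.062 ]
side red 5 [356.2, 219.8] [0.6447 0.1699 0.062 ]
side red 5 [332.8, 229.6] [0.5684 0.1422 0.062 ]
wrist red 5 [470.4, 309.2] [0.4698 0.1899 0.062 ]
wrist red 4 [478.0, 309.0] [0.4697 0.1936 0.062 ]
wrist blue 76 [282.74, 416.89] [0.5365 0.0966 0.062 ]
```

Request:
send_rows(steps=[-1,-0.2,-0.8,0,0,-1,-0.2,-0.8,0,0,-1,-0.2,-0.9,0,0,-1,-0.2,-0.9,0,0,-1,-0.2,-0.9,0,0,-1,-0.2,-0.9,0,0,-1,-0.2,-0.9,0,0,-1,-0.2,-0.9,0,0,-1,-0.2,-0.9,0,0,-1,-0.1,-0.4,0,0,-1,0,0,0,0])

```text
clock: 4.95
position: [0.4808, 0.0333, 0.0733]
ee_rot: [0.001, 0.0, 1.0, -0.0]
contact_force: [-1.0, -1.0, 6.0]
width: 0.0227
gripper_force: 49.0
```

```bash
cat >> m.py <<'E'
cv2.imwrite(f"pics/w_{s['clock']:.2f}.png",d["color"][:,:,::-1]);
a=grab("scene");b=grab("side")
A=cv2.resize(a["color"][195:275,320:400],(400,400),interpolation=cv2.INTER_CUBIC)
B=cv2.resize(b["color"][205:285,305:385],(400,400),interpolation=cv2.INTER_CUBIC)
W=cv2.resize(d["color"],(400,300)); print(s["clock"])
cv2.imwrite(f"pics/ab_{s['clock']:.2f}.png",np.hstack([A,B])[:,:,::-1])
E
python3 m.py; ls pics
```

```text
4.95 [0.4808 0.0333 0.0733] [-1. -1.  6.] 0.022717497018384127 48.99960279464722
scene red 14 [360.79, 246.64] [0.5871 0.0588 0.062 ]
scene blue 17 [338.41, 256.82] [0.5516 0.0091 0.062 ]
side red 7 [346.0, 248.29] [0.5869 0.0584 0.062 ]
side red 5 [364.0, 219.4] [0.6674 0.1668 0.062 ]
side blue 4 [338.0, 262.75] [0.5525 0.0081 0.062 ]
wrist blue 60 [283.2, 417.0] [0.5555 0.0129 0.062 ]
4.95
ab_4.95.png
ca.png
scene0.png
side0.png
w1.png
w1c.png
w_4.95.png
```

View pics/ab_4.95.png

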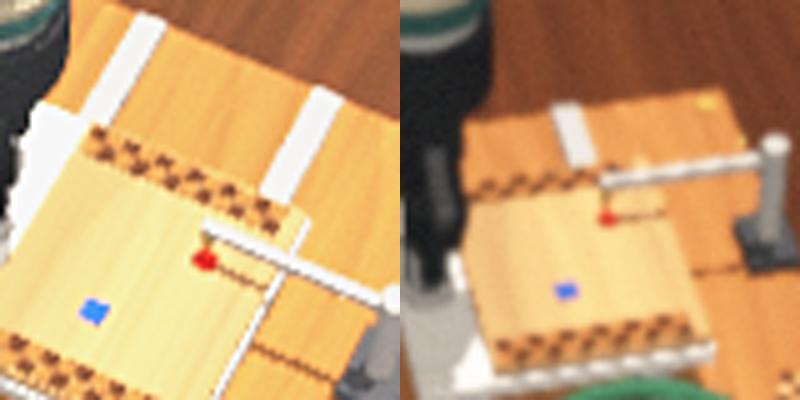

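The red dot sits right under the needle tip in both views: dot (204,260) on the left and (607,218) on the right. I'll hold here, then move to blue.

Request:
send_rows(steps=[-1,0,0,0,0,-1,0,0,0,0,-1,0,0,0,0,-1,0,0,0,0,-1,0,0,0,0,-1,0,0,0,0,-1,0,0,0,0,-1,0,0,0,0,-1,0,0,0,0])

```text
clock: 6.1
position: [0.4808, 0.0334, 0.0733]
ee_rot: [0.001, 0.0, 1.0, -0.0]
contact_force: [-1.9, -1.2, 6.8]
width: 0.0226
gripper_force: 49.0
```

Request:
send_rows(steps=[-1,-0.5,0.6,0,0,-1,-0.5,0.7,0,0,-1,-0.5,0.7,0,0,-1,-0.5,0.7,0,0,-1,-0.5,0.7,0,0,-1,-0.5,0.7,0,0,-1,-0.4,0.7,0,0,-1,-0.2,0.3,0,0,-1,0,0,0,0,-1,0,0,0,0])

```text
clock: 7.1
position: [0.5171, 0.0853, 0.0733]
ee_rot: [0.001, 0.0, 1.0, 0.0]
contact_force: [-0.5, 1.3, 4.8]
width: 0.0229
gripper_force: 49.0
```

```bash
python3 m.py; ls pics
```

```text
7.1 [0.5171 0.0853 0.0733] [-0.5  1.3  4.8] 0.022850370737978257 49.004886746406555
scene red 14 [383.29, 236.14] [0.6232 0.1104 0.062 ]
scene blue 13 [361.46, 246.23] [0.5881 0.0606 0.062 ]
side red 7 [310.43, 224.29] [0.5102 0.1787 0.062 ]
side red 6 [360.83, 213.17] [0.6657 0.1963 0.062 ]
wrist blue 60 [283.2, 417.0] [0.5918 0.0649 0.062 ]
7.1
ab_4.95.png
ab_7.10.png
ca.png
scene0.png
side0.png
w1.png
w1c.png
w_4.95.png
w_7.10.png
```

Request:
send_rows(steps=[-1,0,-0.1,0,0,-1,0,0,0,0])

```text
clock: 7.55
position: [0.5171, 0.0844, 0.0734]
ee_rot: [0.001, 0.0, 1.0, 0.0]
contact_force: [-0.4, 0.5, 5.5]
width: 0.0231
gripper_force: 49.0
```

```bash
python3 m.py|head -4; ls pics|grep ab_
```

```text
7.55 [0.5171 0.0844 0.0734] [-0.4  0.5  5.5] 0.02312541456543736 49.01834428310394
scene red 15 [383.07, 236.4] [0.623  0.1095 0.062 ]
scene blue 14 [361.14, 246.5] [0.5877 0.0595 0.062 ]
side red 8 [297.38, 226.62] [0.4715 0.1767 0.062 ]
ab_4.95.png
ab_7.10.png
ab_7.55.png
```

View pics/ab_7.10.png

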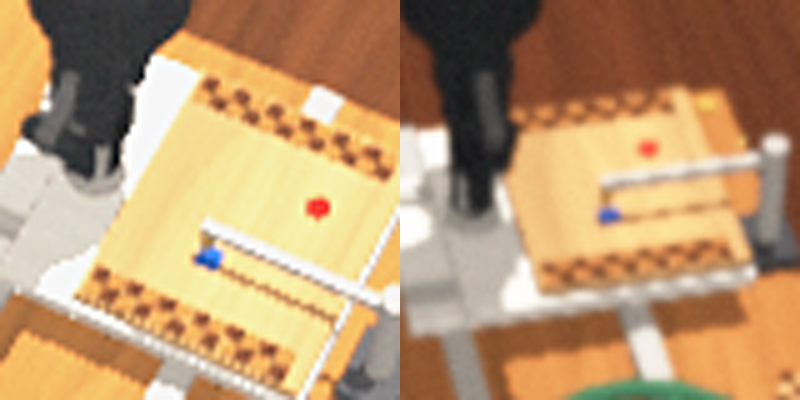

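Before the 1 mm correction, blue sat at (207,257) and (609,215), under the tip at about (206,251) and (607,210). It's centred within about a millimetre, so I'll release, rise and go to the knob.

Request:
send_rows(steps=[1,0,0,0,0,1,0,0,0,0,1,0,0,0,0,1,0,0,0,0,1,0,0,0,0,1,0,0,-2,0,1,0,0,-4,0,1,0,0,-4,0,1,0,0,-4,0,1,0,0,-3.6,0])

```text
clock: 8.8
position: [0.5164, 0.084, 0.2503]
ee_rot: [0.001, 0.0, 1.0, 0.0]
contact_force: [0.4, -0.7, -0.0]
width: 0.0858
gripper_force: 0.0
```

Request:
send_rows(steps=[1,0.3,-3,0,0,1,0.3,-4,0,0,1,0.3,-4,0,0,1,0.3,-4,0,0,1,0.3,-4,0,0,1,0.3,-4,0,0,1,0.3,-4,0,0,1,0.6,-3.4,0,0,1,0,0,0,0,1,0,0,0,0])

```text
clock: 9.8
position: [0.489, -0.2204, 0.2479]
ee_rot: [-0.0, 0.001, 1.0, 0.001]
contact_force: [0.2, 1.3, -0.7]
width: 0.0853
gripper_force: 0.0
```

```bash
python3 m.py; python3 - <<'E'
from h import *
w=grab("wrist");cv2.imwrite("pics/w2.png",w["color"][:,:,::-1])
print("knob top pix", proj(w,[.5175,-.2387,.176]), "wheel c",proj(w,[.5475,-.181,.116]))
for n in("scene","side"):
    d=grab(n);roi={"scene":(255,275,345,355),"side":(315,270,395,335)}[n]
    print(n,blobs(d,(0,170,110),(8,255,255),roi)[:2])
print("w",blobs(w,(0,170,110),(8,255,255),(100,100,540,480),30)[:2])
E
```

```text
9.8 [ 0.489  -0.2204  0.2479] [ 0.2  1.3 -0.7] 0.08531390115709156 0.0
scene red 15 [383.07, 236.4] [0.623  0.1095 0.062 ]
scene blue 14 [361.14, 246.5] [0.5877 0.0595 0.062 ]
side red 11 [294.91, 219.45] [0.4699 0.2097 0.062 ]
side red 5 [356.8, 218.6] [0.6478 0.1748 0.062 ]
wrist red 1031 [369.55, 303.66] [ 0.5945 -0.169   0.062 ]
wrist red 5 [220.2, 351.2] [ 0.6521 -0.327   0.062 ]
9.8
knob top pix [290.27465516 288.01014562] wheel c [365.43248179 286.63536836]
scene [(127, [298.18, 307.53], [292, 302, 13, 12])]
side [(94, [354.89, 294.83], [349, 290, 13, 10])]
w [(996, [369.17, 303.6], [351, 287, 37, 34])]
```

View pics/w2.png

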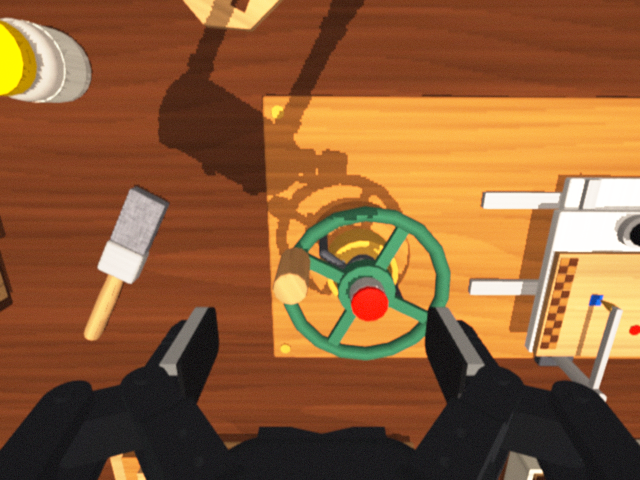

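The wrist view shows the knob's top at (291,289), the cap at (369,304) and the rim spanning x 284–450, y 208–360. It also shows blue still under the pointer.

```bash
python3 - <<'E'
from h import *
w=grab("wrist")
h=cv2.cvtColor(w["color"],cv2.COLOR_RGB2HSV); m=cv2.inRange(h,np.array((65,100,40)),np.array((90,255,220)))
m[:,:275]=0;m[:,458:]=0;m[365:]=0;m[:200]=0
hull=cv2.convexHull(cv2.findNonZero(m))[:,0].astype(float)
P=np.array([cast(w,p,.116)[:2] for p in hull]);print("P",cv2.minEnclosingCircle(P.astype(np.float32)))
A=np.c_[2*P,np.ones(len(P))];x=np.linalg.lstsq(A,(P**2).sum(1),rcond=None)[0];c=x[:2];print("wheel",c,np.sqrt(x[2]+c@c))
k=cast(w,(291,289.5),.176);print("knob",k,"rel",k[:2]-c,np.linalg.norm(k[:2]-c),np.degrees(np.arctan2(*(k[:2]-c)[::-1])))
for z in(.138,.141,.144,.147):print(z,cast(w,(369.2,303.6),z))
E
```

```text
P ((0.5492810606956482, -0.18113425374031067), 0.07110627740621567)
wheel [ 0.54929393 -0.18092301] 0.07027662125638524
knob [ 0.51864673 -0.23871367  0.176     ] rel [-0.0306472  -0.05779065] 0.06541414511290418 -117.93763717554347
0.138 [ 0.5510986  -0.18089079  0.138     ]
0.141 [ 0.54937175 -0.18133729  0.141     ]
0.144 [ 0.5476449  -0.18178378  0.144     ]
0.147 [ 0.54591806 -0.18223027  0.147     ]
```

Request:
send_rows(steps=[0.3,-1.5,-0.9,0,0,0.3,-1.45,-0.9,0,0,0.3,0,0,1.5,0,0.3,0,0,2.5,0,0.3,0,0,3,0,0.3,0,0,2.5,0,0.3,0,0,1.7,0,0.3,0,0,0,0], newtons=40)

```text
clock: 11.05
position: [0.5172, -0.2368, 0.1337]
ee_rot: [-0.002, -0.0, 1.0, 0.002]
contact_force: [-0.7, 0.0, 0.1]
width: 0.0556
gripper_force: 0.0
```

Request:
send_rows(steps=[-1,0,0,0,0,-1,0,0,0,0,-1,0,0,0,0,-1,0,0,0,0,-1,0,0,0,0,-1,0,0,0,0])

```text
clock: 11.65
position: [0.5197, -0.2392, 0.1379]
ee_rot: [0.001, 0.0, 1.0, -0.001]
contact_force: [-1.8, -1.6, 6.2]
width: 0.0231
gripper_force: 39.6
```

```bash
cat > k.py <<'E'
from h import *
import sys
s=get_state();c=np.array([.549,-.181]);r=s["position"][:2]-c
th=np.degrees(np.arctan2(r[1],r[0]))
print(s["clock"],s["position"].round(4),"r",np.linalg.norm(r).round(4),"ang",th.round(1),s["contact_force"].round(1),s["width"].round(4),s["gripper_force"])
for n,roi in(("scene",(265,285,340,345)),("side",(325,275,385,325)),("wrist",(60,60,580,480))):
    d=grab(n);cv2.imwrite(f"pics/k_{n}_{s['clock']:.2f}.png",d["color"][:,:,::-1]);print(n,blobs(d,(0,170,110),(8,255,255),roi)[:2])
def plan(a0,a1,n): # tool rows x,y in cm (tool x=-X, tool y=+Y)
    t=np.radians(np.linspace(a0,a1,n+1));p=.065*np.c_[np.cos(t),np.sin(t)];dp=np.diff(p,axis=0)*100
    return [(round(-a,2),round(b,2)) for a,b in dp]
if len(sys.argv)>1: 
    a=list(map(float,sys.argv[1:])); print(plan(a[0],a[1],int(a[2])))
E
python3 k.py -118 -10 12
```

```text
Traceback (most recent call last):
  File "k.py", line 5, in <module>
    print(s["clock"],s["position"].round(4),"r",np.linalg.norm(r).round(4),"ang",th.round(1),s["contact_force"].round(1),s["width"].round(4),s["gripper_force"])
                                                                                                                         ^^^^^^^^^^^^^^^^
AttributeError: 'float' object has no attribute 'round'
```

```bash
sed -i 's/s\["width"\].round(4)/round(s["width"],4)/' k.py; python3 k.py -117 -77 6
```

```text
11.65 [ 0.5197 -0.2392  0.1379] r 0.0651 ang -116.8 [-1.8 -1.6  6.2] 0.0231 39.642589688301086
scene [(128, [298.14, 307.5], [292, 302, 13, 12])]
side []
wrist [(768, [451.42, 350.57], [418, 339, 62, 32])]
[(np.float64(-0.69), np.float64(-0.3)), (np.float64(-0.72), np.float64(-0.22)), (np.float64(-0.74), np.float64(-0.14)), (np.float64(-0.75), np.float64(-0.05)), (np.float64(-0.75), np.float64(0.04)), (np.float64(-0.75), np.float64(0.13))]
```

Request:
send_rows(steps=[-1,-0.7,-0.3,0,0,-1,-0.7,-0.2,0,0,-1,-0.7,-0.15,0,0,-1,-0.75,-0.05,0,0,-1,-0.75,0.05,0,0,-1,-0.75,0.1,0,0,-1,0,0,0,0])

```text
clock: 12.5
position: [0.5646, -0.2452, 0.1379]
ee_rot: [0.002, 0.0, 1.0, -0.002]
contact_force: [1.9, -4.0, 5.4]
width: 0.0231
gripper_force: 39.7
```

```bash
python3 k.py -78 -54 4
```

```text
12.5 [ 0.5646 -0.2452  0.1379] r 0.0661 ang -76.4 [ 1.9 -4.   5.4] 0.0231 39.717814922332764
scene []
side [(101, [355.17, 294.47], [349, 290, 13, 10])]
wrist [(3637, [474.39, 279.88], [439, 248, 72, 65])]
[(np.float64(-0.66), np.float64(0.18)), (np.float64(-0.64), np.float64(0.24)), (np.float64(-0.61), np.float64(0.31)), (np.float64(-0.57), np.float64(0.37))]
```

```bash
sed -i 's/c=np.array(\[.549,-.181\])/c=np.array([.549,-.1815])/; s/(round(-a,2),round(b,2))/(float(round(-a,2)),float(round(b,2)))/' k.py; python3 - <<'E'
t=open('k.py').read()
t=t.replace('''print(n,blobs(d,(0,170,110),(8,255,255),roi)[:2])''','''bb=blobs(d,(0,170,110),(8,255,255),roi,20)[:1]
    if bb:
        Z=np.arange(.11,.16,.0005);z=min(Z,key=lambda z:np.linalg.norm(cast(d,bb[0][1],z)[:2]-c)); print(n,bb,"z",z.round(4),(cast(d,bb[0][1],z)[:2]-c).round(4))''')
open('k.py','w').write(t)
E
python3 k.py -77 -57 4
```

```text
12.65 [ 0.5645 -0.2452  0.1379] r 0.0656 ang -76.3 [ 2.2 -4.4  5.8] 0.023 39.71340715885162
side [(100, [355.23, 294.47], [349, 290, 13, 10])] z 0.1435 [-0.0006 -0.    ]
wrist [(3632, [474.45, 280.06], [439, 248, 72, 65])] z 0.1435 [-0.001   0.0009]
[(-0.55, 0.15), (-0.53, 0.2), (-0.51, 0.24), (-0.49, 0.29)]
```

Request:
send_rows(steps=[-1,-0.55,0.15,0,0,-1,-0.55,0.2,0,0,-1,-0.5,0.25,0,0,-1,0,0,0,0])

```text
clock: 13.2
position: [0.5805, -0.2393, 0.1379]
ee_rot: [0.003, -0.0, 1.0, -0.002]
contact_force: [2.7, -4.5, 5.3]
width: 0.0231
gripper_force: 39.7
```

```bash
python3 k.py -62 -42 4
```

```text
13.2 [ 0.5805 -0.2393  0.1379] r 0.0659 ang -61.4 [ 2.7 -4.5  5.3] 0.0231 39.71416175365448
side [(98, [354.79, 294.44], [349, 290, 12, 10])] z 0.1435 [-0.0016  0.0003]
wrist [(3984, [465.75, 244.38], [429, 210, 75, 70])] z 0.1435 [-0.0009  0.0011]
[(-0.49, 0.29), (-0.46, 0.33), (-0.43, 0.37), (-0.4, 0.4)]
```

Request:
send_rows(steps=[-1,-0.5,0.3,0,0,-1,-0.45,0.35,0,0,-1,-0.4,0.35,0,0,-1,0,0,0,0])

```text
clock: 13.75
position: [0.5947, -0.2292, 0.1379]
ee_rot: [0.003, 0.0, 1.0, -0.002]
contact_force: [4.8, -3.7, 5.1]
width: 0.0229
gripper_force: 39.7
```

```bash
python3 k.py -47 -27 4
```

```text
13.75 [ 0.5947 -0.2292  0.1379] r 0.0661 ang -46.2 [ 4.8 -3.7  5.1] 0.0229 39.69318151473999
side [(96, [354.8, 294.42], [349, 290, 12, 10])] z 0.1435 [-0.0016  0.0003]
wrist [(4320, [444.86, 210.25], [407, 174, 76, 73])] z 0.144 [-0.0012  0.001 ]
[(-0.4, 0.4), (-0.36, 0.44), (-0.32, 0.47), (-0.28, 0.49)]
```

Request:
send_rows(steps=[-1,-0.45,0.35,0,0,-1,-0.4,0.4,0,0,-1,-0.3,0.4,0,0,-1,0,0,0,0])

```text
clock: 14.3
position: [0.6055, -0.2161, 0.1379]
ee_rot: [0.003, 0.0, 1.0, -0.0]
contact_force: [3.1, -2.1, 6.6]
width: 0.0231
gripper_force: 39.7
```

```bash
python3 k.py -34 -14 4
```

```text
14.3 [ 0.6055 -0.2161  0.1379] r 0.0663 ang -31.4 [ 3.1 -2.1  6.6] 0.0231 39.69956696033478
scene [(35, [294.14, 309.63], [292, 305, 5, 10])] z 0.1365 [-0.0091 -0.0056]
side [(92, [354.79, 297.21], [349, 293, 12, 10])] z 0.1335 [-0.0012  0.0005]
wrist [(4026, [407.32, 177.56], [371, 142, 73, 72])] z 0.1335 [-0.0011  0.0009]
[(-0.3, 0.48), (-0.25, 0.51), (-0.21, 0.53), (-0.16, 0.54)]
```

The cap dropped 10 mm in both the side and wrist views (z 0.1435 to 0.1335), so the spindle is in its thread. I'll stop here and plan the forward turn with the refined centre (0.550,-0.1815).

```bash
sed -i 's/.549,-.1815/.550,-.1815/' k.py; python3 - <<'E'
import numpy as np
t=np.radians(-32.1-10*np.arange(37));p=np.round(6.52*np.c_[-np.cos(t),np.sin(t)]/.05)*.05
d=np.diff(p,axis=0).round(2)
for i in range(0,36,12): print(", ".join(f"-1, {a:g}, {b:g}, 0, 0" for a,b in d[i:i+12]))
E
```

```text
-1, 0.65, -0.9, 0, 0, -1, 0.85, -0.8, 0, 0, -1, 0.95, -0.6, 0, 0, -1, 1.05, -0.45, 0, 0, -1, 1.1, -0.25, 0, 0, -1, 1.15, -0.05, 0, 0, -1, 1.1, 0.1, 0, 0, -1, 1.1, 0.35, 0, 0, -1, 1, 0.55, 0, 0, -1, 0.9, 0.65, 0, 0, -1, 0.8, 0.85, 0, 0, -1, 0.6, 0.95, 0, 0
-1, 0.45, 1.05, 0, 0, -1, 0.25, 1.1, 0, 0, -1, 0.05, 1.15, 0, 0, -1, -0.1, 1.1, 0, 0, -1, -0.35, 1.1, 0, 0, -1, -0.55, 1, 0, 0, -1, -0.65, 0.9, 0, 0, -1, -0.85, 0.8, 0, 0, -1, -0.95, 0.6, 0, 0, -1, -1.05, 0.45, 0, 0, -1, -1.1, 0.25, 0, 0, -1, -1.15, 0.05, 0, 0
-1, -1.1, -0.1, 0, 0, -1, -1.1, -0.35, 0, 0, -1, -1, -0.55, 0, 0, -1, -0.9, -0.65, 0, 0, -1, -0.8, -0.85, 0, 0, -1, -0.6, -0.95, 0, 0, -1, -0.45, -1.05, 0, 0, -1, -0.25, -1.1, 0, 0, -1, -0.05, -1.15, 0, 0, -1, 0.1, -1.1, 0, 0, -1, 0.35, -1.1, 0, 0, -1, 0.55, -1, 0, 0
```

Request:
send_rows(steps=[-1,0.65,-0.9,0,0,-1,0.85,-0.8,0,0,-1,0.95,-0.6,0,0,-1,1.05,-0.45,0,0,-1,1.1,-0.25,0,0,-1,1.15,-0.05,0,0,-1,1.1,0.1,0,0,-1,1.1,0.35,0,0,-1,1,0.55,0,0,-1,0.9,0.65,0,0,-1,0.8,0.85,0,0,-1,0.6,0.95,0,0])

```text
clock: 15.65
position: [0.4928, -0.2123, 0.1379]
ee_rot: [0.003, 0.001, 1.0, -0.001]
contact_force: [4.6, -0.8, 5.9]
width: 0.023
gripper_force: 39.8
```

```bash
python3 k.py
```

```text
15.65 [ 0.4928 -0.2123  0.1379] r 0.0649 ang -151.7 [ 4.6 -0.8  5.9] 0.023 39.80356693267822
scene [(122, [298.27, 309.57], [292, 304, 13, 12])] z 0.1365 [-0.0024 -0.0015]
side [(92, [354.71, 298.16], [349, 294, 12, 10])] z 0.13 [-0.0022  0.0006]
wrist [(329, [355.62, 401.96], [349, 386, 14, 34])] z 0.1315 [ 0.0014 -0.0101]
```

Request:
send_rows(steps=[-1,0.45,1.05,0,0,-1,0.25,1.1,0,0,-1,0.05,1.15,0,0,-1,-0.1,1.1,0,0,-1,-0.35,1.1,0,0,-1,-0.55,1,0,0,-1,-0.65,0.9,0,0,-1,-0.85,0.8,0,0,-1,-0.95,0.6,0,0,-1,-1.05,0.45,0,0,-1,-1.1,0.25,0,0,-1,-1.15,0.05,0,0])

```text
clock: 17.0
position: [0.5504, -0.1168, 0.1378]
ee_rot: [-0.0, -0.0, 1.0, -0.001]
contact_force: [-3.5, -3.6, 11.2]
width: 0.0232
gripper_force: 40.3
```

```bash
python3 k.py
```

```text
17.0 [ 0.5504 -0.1168  0.1378] r 0.0647 ang 89.6 [-3.5 -3.6 11.2] 0.0232 40.32312512397766
scene [(130, [298.25, 310.41], [292, 305, 14, 12])] z 0.132 [-0.0026 -0.0015]
side [(97, [354.56, 299.41], [349, 295, 12, 10])] z 0.1255 [-0.0024  0.0007]
wrist [(2920, [181.44, 286.78], [150, 258, 64, 59])] z 0.126 [-0.001  -0.0013]
```

Request:
send_rows(steps=[-1,-1.1,-0.1,0,0,-1,-1.1,-0.35,0,0,-1,-1,-0.55,0,0,-1,-0.9,-0.65,0,0,-1,-0.8,-0.85,0,0,-1,-0.6,-0.95,0,0,-1,-0.45,-1.05,0,0,-1,-0.25,-1.1,0,0,-1,-0.05,-1.15,0,0,-1,0.1,-1.1,0,0,-1,0.35,-1.1,0,0,-1,0.55,-1,0,0])

```text
clock: 18.35
position: [0.6059, -0.2155, 0.1379]
ee_rot: [0.003, 0.0, 1.0, 0.001]
contact_force: [4.2, 0.2, 6.4]
width: 0.0232
gripper_force: 39.9
```

Request:
send_rows(steps=[-1,0,0,0,0,-1,0,0,0,0])

```text
clock: 18.55
position: [0.6046, -0.2175, 0.1379]
ee_rot: [0.002, 0.0, 1.0, -0.001]
contact_force: [1.9, -3.8, 6.0]
width: 0.0233
gripper_force: 39.9
```

```bash
python3 k.py; python3 m.py | grep scene; ls pics
```

```text
18.55 [ 0.6046 -0.2175  0.1379] r 0.0654 ang -33.4 [ 1.9 -3.8  6. ] 0.0233 39.88083064556122
scene [(31, [294.06, 311.68], [292, 307, 5, 10])] z 0.127 [-0.0103 -0.0063]
side [(86, [354.58, 299.92], [349, 296, 12, 9])] z 0.1235 [-0.0022  0.0008]
wrist [(3505, [405.03, 175.21], [372, 142, 67, 67])] z 0.1215 [-0.0017  0.0015]
scene red 15 [383.07, 236.4] [0.623  0.1095 0.062 ]
scene blue 14 [361.21, 246.43] [0.5878 0.0598 0.062 ]
ab_18.70.png
ab_4.95.png
ab_7.10.png
ab_7.55.png
ab_9.80.png
ca.png
k_scene_11.65.png
k_scene_12.50.png
k_scene_12.65.png
k_scene_13.20.png
k_scene_13.75.png
k_scene_14.30.png
k_scene_15.65.png
k_scene_17.00.png
k_scene_18.55.png
k_side_11.65.png
k_side_12.50.png
k_side_12.65.png
k_side_13.20.png
k_side_13.75.png
k_side_14.30.png
k_side_15.65.png
k_side_17.00.png
k_side_18.55.png
k_wrist_11.65.png
k_wrist_12.50.png
k_wrist_12.65.png
k_wrist_13.20.png
k_wrist_13.75.png
k_wrist_14.30.png
k_wrist_15.65.png
k_wrist_17.00.png
k_wrist_18.55.png
scene0.png
side0.png
w1.png
w1c.png
w2.png
w_18.70.png
w_4.95.png
w_7.10.png
w_7.55.png
w_9.80.png
```

```bash
python3 -c "
from rig import *
print(sign_off())"
```

```text
the job is handed in; nothing more can be done
None
```

I handed the job in at about 19 s: the red dot was held under the pointer for about 1.2 s, then the blue square was left there within about 1 mm, the spindle dropped about 10 mm into its thread, and the screw was turned forward one full turn (361° by the arm's position, roughly 10–12 mm further down in the camera views), with the gripper still holding the crank knob.

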